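# Wet the detail brush, then open the push-and-turn cleaner bottle

## Task

Get the brush and the cleaner ready for scrubbing round the sink. Take the green brush off the white sink tidy, dip the tip of its bristles into the white pot painted with blue fish, at least 2 cm below the rim, then lay it back level in the two notches of the tidy, where it came from, and let go of it. Then push the blue safety cap of the cleaner bottle down, twist it anticlockwise (seen from above) while it is held down until it is free, lift it off and finish while still holding it, upright, some 5 cm straight above the bottle's open neck; the bottle stays down in its well and the pot and the other things stay standing where they are.

Things in the scene. Friction and masses are not known exactly. Their poses are not given: they have to be found in the camera images.
- tidy: White sink tidy fixed to the worktop, 94 mm (its x) by 236 mm (its y). Origin: centre of its underside, on the worktop; at yaw 0 its axes are the world's. Its -y end is a square well, 84 x 84 mm inside, centred at y = -71 mm, walls 34 mm high over the worktop, floor 6 mm, which holds the bottle and keeps it from turning. Its +y end is the brush's drip tray, side walls 16 mm high.
- brush_rest (a point): Bottom of the notch in the tray's end wall (tidy frame 0, 114.5, 22 mm), in which the handle lies. A second rib with the same notch stands at tidy y = +43 mm. Ribs 5.5 mm thick; notches 26 mm wide, 22 mm above the worktop at the bottom, 32 mm at the shoulders. Outside this end is bare worktop.
- brush: Detail brush, 200 mm long, 45 g, rigid: bright green handle 14 mm wide (y) and 14 mm high, aluminium ferrule, cream bristles in line with it, 13 mm thick. Origin: underside at mid length, near the centre of mass; x points along it to the bristle tip, z up. It starts level in the notches, origin at about (0, 88, 22) mm in the tidy's frame, x along the tidy's -y (tip towards the well).
- brush_tip (a point): End of the bristles, on the brush's axis (brush frame 100, 0, 7 mm). At rest at about (0, -12, 29) mm in the tidy's frame.
- brush_grip (a point): A good place to grasp the handle from above, on its axis (brush frame -50, 0, 7 mm), 150 mm behind the tip. At the start it is 29 mm above the bare worktop, 21 mm outside the tray's end wall.
- water_pot: Loose round white stoneware pot painted with blue fish, 92 mm across at the belly, 75 mm high, open (mouth 66 mm wide inside, 60 mm at half height), inner floor 7 mm up, 0.35 kg. Nothing is modelled in it. Origin: centre of its underside. It changes places with the striped mug from start to start.
- pot_mouth (a point): Centre of the pot's mouth, at the height of its rim (75 mm above its underside).
- bottle: White square cleaner bottle, green label, 80 x 80 mm, about 0.8 kg, standing loose in the tidy's well; z up. Origin: centre of its underside, at (0, -71, 6) mm in the tidy's frame. Shoulder up to 152 mm, then a neck 33 mm across with three side lugs, its open end 183.5 mm above the underside; 195 mm high with the cap on. If the cap is pulled up while locked, the bottle comes with it.
- cap: Blue ribbed push-and-turn safety cap, 52 mm across, 35 mm high, arrows on top. Origin: centre of its lower rim; z up. When locked the origin is 160 mm above the bottle's underside and x points as the bottle's. Grip the skirt from above, in any direction; 50 to 60 N of grip is enough to push and turn it. Once free it lifts straight off; its lugs leave the neck after 30 mm.
- cap_top (a point): Centre of the cap's top, 35 mm above its rim. Spring: the cap gives from about 4 N, clears its locking teeth when 3.5 mm down (11 N), is fully down at 5.5 mm (15 N). Held down there it turns anticlockwise seen from above: free of the lugs from 38 degrees on, a stop at about 87; 60 to 70 degrees is a good turn. Clockwise it is blocked. Let up there it rises 2 mm above its locked height.
- mug: Loose striped cream mug, 82 x 120 mm with its handle, 94 mm high. Not needed.
- tin: Loose food tin, 86 mm across, 40 mm high. Not needed.
- honey: Loose honey jar with a red lid, 62 mm wide, 86 mm high. Not needed.
- jam: Loose jam jar with a yellow lid, 66 mm across, 100 mm high. Not needed.
- salt: Loose salt shaker, 44 mm across, 90 mm high. Not needed.
Things that resemble listed ones, but are neither listed nor needed, are in the scene too. There is more than one size of the cap; the one meant has the size given above.

How it is judged:
By the outcome, as a careful person would: the job done as asked, in the order asked, and still so for the second after the job is handed in, while the arm keeps its last pose, push and grip.
It also fails if it takes over 66 s, if anything falls off the work surface, if the arm or the gripper's body presses on something with over 40 N, if the wrist force passes 120 N, or if a joint passes its speed limit or range.

## Robot

A 6-joint arm with a two-finger parallel gripper is mounted at the origin on a cart in front of the work surface, level with it; the furniture and walls round the work are solid. World frame = base frame: x ahead of the robot, y to its left, z up, the work surface at z = 0. Lengths are in m, angles in rad, forces in N, time in s.
With the tool pointing down it reaches from about 0.35 to 0.975 m from the base axis. Payload 4.9 kg.
Tool frame: the origin (TCP) lies midway between the tips of the shut fingers; the grasp point (between the pads) lies 19 mm behind it; z points along the fingers, y is the line along which they close (so a half turn about z gives the same grasp; the last joint's range is limited). The gripper opens to 85 mm and grips with 20 to 120 N. Pads are 22 mm wide; open, the fingers measure 114 mm over their backs; the gripper's body (76 mm by 85 mm) begins 54 mm behind the grasp point. The pads swing forward as they close: fully open they stand 13 mm farther back than shut.
Start: joints at [1.014, 0.053, 1.613, -0, 1.476, -0.119], TCP at [0.265, 0.566, 0.231] pointing down, gripper open.
Joint ranges: [-3.01, 3.01], [-1.01, 2.22], [0.06, 2.58], [-1.02, 4.17], [0.09, 2.62], [-3.14, 3.14]. Speed limits (rad/s): [2.57, 2.57, 3.14, 3.14, 3.14, 3.14].

## Interface

Orientations are given as a rotation vector (axis times angle).
In Python, from station import ctrl gives the robot as it stands.
- The arm moves only by the tool step_arm, never from a script. Its argument "targets" is a list of rows, each an object with "travel": the shift along the world's x, y, z as a fraction of full scale, a list of three; "angular": the turn, a rotation vector about the world's x, y, z as a fraction of full scale, a list of three; "gripper": the opening, from 0 (shut) to 1 (fully open). In form: [{"travel": [x, y, z], "angular": [rx, ry, rz], "gripper": gripper}, ...]. A call has 1 to 10 rows; each row is the pose to reach, as a shift and turn from the pose commanded when the call began; what a row does not reach only later rows make up. Full scale, the value 1, is 0.6 m for a shift and pi/4 rad for a turn. A row lasts 1/10 s, in which the tool goes at most 50 mm and 8.59 degrees, less where a joint would pass 70% of its speed; a pose out of reach is approached as far as the arm can. A call with a number of a shift or a turn outside -1 to 1 is refused whole. A call with a gripper value outside its range is refused whole. The fingers move at their own pace and stop on an object; "squeeze" is the grip in N (left out, the last holds). Time passes only in rows, so rows that repeat a pose let the fingers close. It gives the time, the measured TCP pose, the force, the opening and the grip force at its end, in the units of the state.
- ctrl.get_obs(): the state, without advancing time (a new reading comes with each control period).
- ctrl.get_image(name): name is "scene" or "top"; returns a dict with "img" (400x640x3 uint8, red, green, blue), "fx", "fy", "cx", "cy" (pixels), "rvec" (rotation vector, rad) and "tvec" (3), from world to camera coordinates, as OpenCV has them. Camera axes: x right, y down, z forward; pixel columns grow to the right and rows downward; lengths in m; the calibration is good to about 2 mm. A picture is of the moment at which its call begins. There is no depth.
- ctrl.finish_job(): hands the job in; it is judged then, once.
The state is a dict: "t": time; "q": joint angles; "dq": joint speeds; "effort": joint torques, N m; "tool_pos": TCP position; "tool_rot": TCP orientation; "contact_force": force on the tool from outside, world axes, zero at the start; "wrist_torque": the same for the moment, N m; "opening": finger opening in m; "grip_force": force on a finger pad.
Only numpy, scipy, OpenCV 4.12 (cv2) and the standard library are available. Lean on these libraries where they do the work, as an engineer would, in place of code of your own. Each camera call takes 0.05 s, during which the arm holds its last target. There are 200 camera calls.

## Working session

There is one attempt and no reset: what is moved stays moved. The work goes in short steps, Python scripts to look and compute and a tool call to move; the robot and the scene stay as the last step left them, time stands still between calls to the robot, and variables do not carry over. Pictures are saved under pics/ and viewed, at most 12 in all, crops included, and the job is handed in when it is done.

Besides the shell and the picture viewer there is one more tool, called after "Call:" as name(argument=value, ...) on one line, values as JSON. step_arm: Moves the arm, as the interface text tells. Its arguments: {"type":"object","properties":{"targets":{"type":"array"},"squeeze":{"type":"number"}},"required":["targets"]}

```bash
mkdir -p pics; ls; cat > h.py <<'E'
import numpy as np, cv2, sys
sys.path.insert(0,'.')
from station import ctrl
def ray(c,u,v):
    R=cv2.Rodrigues(np.array(c["rvec"],float))[0]; t=np.array(c["tvec"],float).ravel()
    d=R.T@np.array([(u-c["cx"])/c["fx"],(v-c["cy"])/c["fy"],1.]); o=-R.T@t
    return o,d/np.linalg.norm(d)
def plane(c,u,v,z):
    o,d=ray(c,u,v); return o+d*(z-o[2])/d[2]
def proj(c,P):
    R=cv2.Rodrigues(np.array(c["rvec"],float))[0]; p=R@np.array(P,float)+np.array(c["tvec"],float).ravel()
    return np.array([c["fx"]*p[0]/p[2]+c["cx"],c["fy"]*p[1]/p[2]+c["cy"]])
def tri(c1,p1,c2,p2):
    o1,d1=ray(c1,*p1);o2,d2=ray(c2,*p2)
    s=np.linalg.lstsq(np.c_[d1,-d2],o2-o1,rcond=None)[0]
    a,b=o1+s[0]*d1,o2+s[1]*d2
    return (a+b)/2,np.linalg.norm(a-b)
def save(c,f): cv2.imwrite('pics/'+f,c["img"][:,:,::-1])
E
python3 - <<'E'
from h import *
import pickle
d={}
for n in ("scene","top"):
    c=ctrl.get_image(n); d[n]=c; save(c,n+'0.png'); print(n,ray(c,320,200))
pickle.dump(d,open('c0.pkl','wb'))
print(ctrl.get_obs())
E
```

```text
pics
scene (array([-0.08959892,  0.84048926,  1.0806452 ]), array([ 0.45036009, -0.58441494, -0.67500738]))
top (array([-0.13214152,  0.2405264 ,  1.4353434 ]), array([ 0.46755607, -0.16173873, -0.86904079]))
{'t': 0.1, 'q': array([ 1.01401056e+00,  5.32714437e-02,  1.61417832e+00, -1.86148420e-05,
        1.47600569e+00, -1.19000342e-01]), 'dq': array([-0.00044601, -0.00173501, -0.00272652, -0.00018643, -0.00294892,
       -0.00093066]), 'effort': array([ 1.67786739e-04, -3.94903135e+01, -3.71363461e+01, -1.39965464e-04,
        3.94084389e-03, -2.18714229e-05]), 'tool_pos': array([0.26465788, 0.5655644 , 0.23018507]), 'tool_rot': array([-6.82060076e-01, -3.06604322e+00,  2.76974603e-03]), 'contact_force': array([ 0.13360093,  0.26557158, -0.23350278]), 'wrist_torque': array([ 0.05034367, -0.02652079, -0.02861805]), 'grip_force': 0.0, 'opening': 0.08522601134878403}
```

View pics/scene0.png

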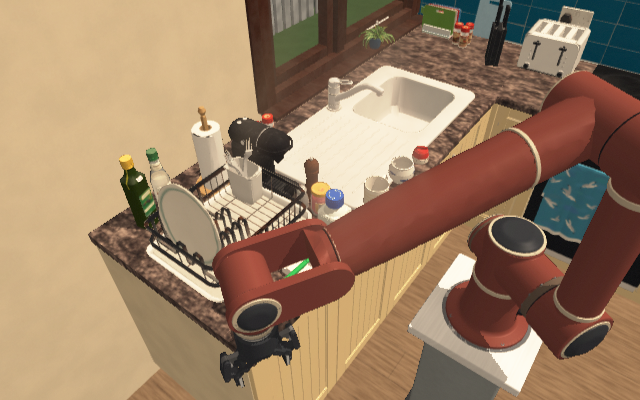

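View pics/top0.png

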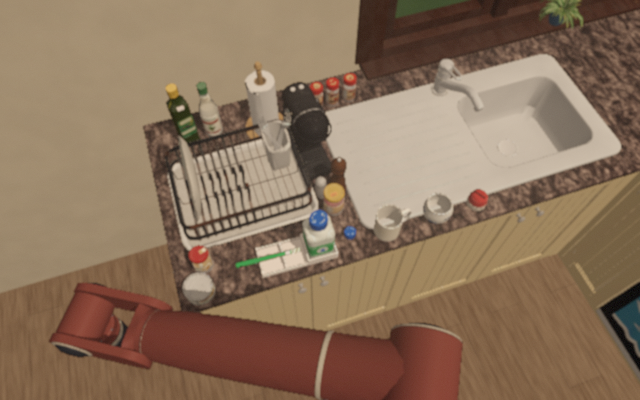

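The top view shows the brush at (237–290, 255–263), the bottle with its blue cap at (318,220), and a small blue cap on the worktop at (349,232). There are two white vessels, at (389,222) and (437,207). The arm hides most of this in the scene view. Next I'll take a close crop of the top view.

```bash
python3 - <<'E'
from h import *
import pickle
d=pickle.load(open('c0.pkl','rb'));c=d['top'];s=d['scene']
a=cv2.resize(c['img'][180:310,180:500],None,fx=2.5,fy=2.5,interpolation=cv2.INTER_CUBIC)
b=cv2.resize(s['img'][140:230,290:450],None,fx=3,fy=3,interpolation=cv2.INTER_CUBIC)
o=np.zeros((600,800,3),np.uint8);o[:325]=a[:325,:800];o[328:598,:480]=b
cv2.imwrite('pics/crop1.png',o[:,:,::-1])
for p,z in (((318,218),.201),((349,232),.02),((389,222),.08),((437,207),.07),((237,264),.03),((288,254),.03),((200,255),.09),((198,290),.04),((334,195),.1)): print(p,plane(c,*p,z).round(3))
E
```

```text
(318, 218) [0.48  0.035 0.201]
(349, 232) [ 0.492 -0.071  0.02 ]
(389, 222) [ 0.458 -0.184  0.08 ]
(437, 207) [ 0.462 -0.347  0.07 ]
(237, 264) [0.496 0.285 0.03 ]
(288, 254) [0.478 0.131 0.03 ]
(200, 255) [0.531 0.378 0.09 ]
(198, 290) [0.449 0.412 0.04 ]
(334, 195) [ 0.589 -0.054  0.1  ]
```

View pics/crop1.png

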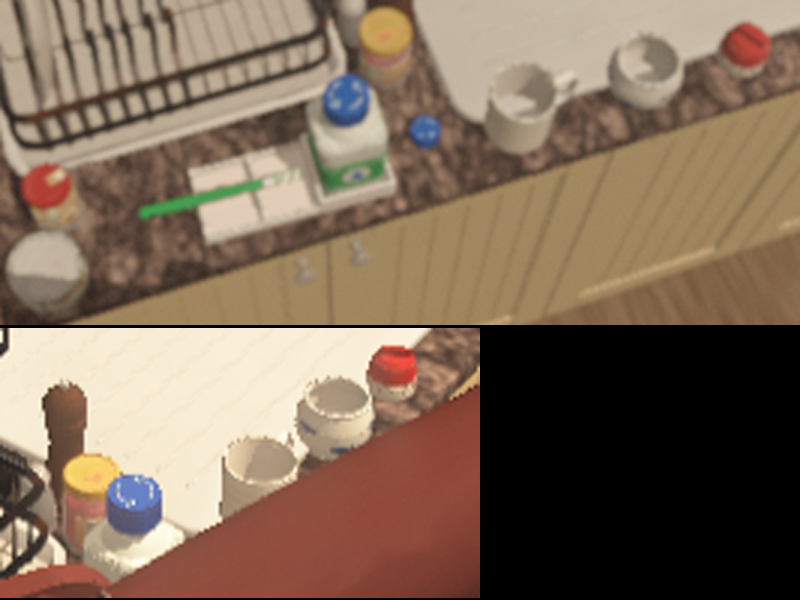

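The choices: 
- Pot: (437,207), round with blue fish, not the handled mug at (389,222). 
- Cap: (318,218) on the bottle, not the small blue cap at (349,232). 
- Brush: the green one at (237–290, 258). 

I'll swing the arm away to clear the scene camera.

Call:
step_arm(targets=[{"travel":[0.15,-0.1,0.25],"angular":[0,0,-0.2],"gripper":1},{"travel":[0.25,-0.3,0.3],"angular":[0,0,-0.5],"gripper":1},{"travel":[0.3,-0.75,0.3],"angular":[0,0,-0.8],"gripper":1},{"travel":[0.3,-0.75,0.3],"angular":[0,0,-0.8],"gripper":1},{"travel":[0.3,-0.75,0.3],"angular":[0,0,-0.8],"gripper":1},{"travel":[0.3,-0.75,0.3],"angular":[0,0,-0.8],"gripper":1},{"travel":[0.3,-0.75,0.3],"angular":[0,0,-0.8],"gripper":1},{"travel":[0.3,-0.75,0.3],"angular":[0,0,-0.8],"gripper":1},{"travel":[0.3,-0.75,0.3],"angular":[0,0,-0.8],"gripper":1},{"travel":[0.3,-0.75,0.3],"angular":[0,0,-0.8],"gripper":1}])

```text
t: 1.1
tool_pos: [0.4341, 0.1473, 0.4022]
tool_rot: [-1.596, -2.706, 0.0]
contact_force: [0.9, -0.1, 0.2]
opening: 0.0857
grip_force: 0.0
```

Call:
step_arm(targets=[{"travel":[0,-0.6,0],"angular":[0,0,-0.7],"gripper":1},{"travel":[0,-0.6,0],"angular":[0,0,-0.7],"gripper":1},{"travel":[0,-0.6,0],"angular":[0,0,-0.7],"gripper":1},{"travel":[0,-0.6,0],"angular":[0,0,-0.7],"gripper":1},{"travel":[0,-0.6,0],"angular":[0,0,-0.7],"gripper":1},{"travel":[0,-0.6,0],"angular":[0,0,-0.7],"gripper":1},{"travel":[0,-0.6,0],"angular":[0,0,-0.7],"gripper":1},{"travel":[0,-0.6,0],"angular":[0,0,-0.7],"gripper":1},{"travel":[0,-0.6,0],"angular":[0,0,-0.7],"gripper":1},{"travel":[0,-0.6,0],"angular":[0,0,-0.7],"gripper":1}])

```text
t: 2.1
tool_pos: [0.4342, -0.2099, 0.4019]
tool_rot: [-2.27, -2.171, -0.001]
contact_force: [0.5, 0.5, 0.1]
opening: 0.0852
grip_force: 0.0
```

```bash
python3 - <<'E'
from h import *
import pickle
d={}
for n in ("scene","top"):
    c=ctrl.get_image(n); d[n]=c; save(c,n+'1.png')
pickle.dump(d,open('c1.pkl','wb'))
o=ctrl.get_obs();print(o['t'],o['q'].round(3),o['tool_pos'],o['tool_rot'])
c=d['scene'];a=cv2.resize(c['img'][150:350,130:400],None,fx=2.9,fy=2.9,interpolation=cv2.INTER_CUBIC)
cv2.imwrite('pics/crop2.png',a[:,:,::-1])
E
```

```text
2.2 [-0.604 -0.334  1.682  0.     1.792 -0.561] [ 0.43441243 -0.20933271  0.40232343] [2.26837879e+00 2.17313424e+00 6.69991839e-04]
```

View pics/crop2.png

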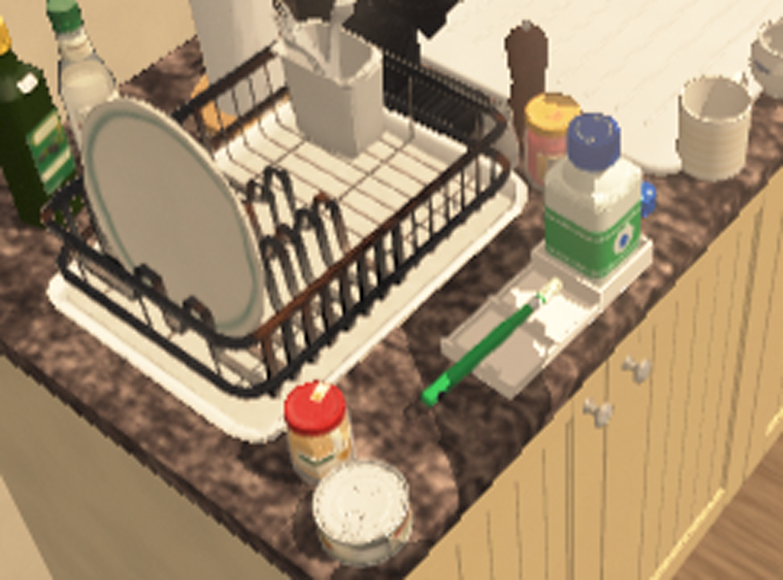

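The scene view now shows the brush in its tray at crop (430–555, 290–395), the bottle and cap at (597,140), and the striped mug at (713,125). Next come the mask measurements.

```bash
cat > m.py <<'E'
from h import *
def blob(c,lo,hi,box,smin=120,vmin=40):
    h=cv2.cvtColor(c['img'],cv2.COLOR_RGB2HSV)
    m=cv2.inRange(h,(lo,smin,vmin),(hi,255,255)); k=np.zeros_like(m); x0,x1,y0,y1=box; k[y0:y1,x0:x1]=m[y0:y1,x0:x1]
    n,l,st,ce=cv2.connectedComponentsWithStats(k); 
    i=1+np.argmax(st[1:,4]); return l==i, st[i]
def ends(m):
    y,x=np.nonzero(m); P=np.c_[x,y].astype(float); o=P.mean(0); a=np.linalg.svd(P-o,full_matrices=False)[2][0]
    a*=np.sign(a[0]); t=(P-o)@a; return o+a*t.min(),o+a*t.max(),o
E
python3 - <<'E'
from m import *
import pickle
d=pickle.load(open('c1.pkl','rb'));d0=pickle.load(open('c0.pkl','rb'));s,t=d['scene'],d['top']
ms,a=blob(s,45,80,(265,325,245,300));mt,b=blob(t,45,80,(225,290,240,275))
print(a,b); es,et=ends(ms),ends(mt)
print([e.round(1) for e in es],[e.round(1) for e in et])
for i in range(3):
    p,r=tri(s,es[i],t,et[i]);print('brush',p.round(4),r.round(4))
for e in es: print(' s@29',plane(s,*e,.029).round(4))
for e in et: print(' t@29',plane(t,*e,.029).round(4))
cs,a=blob(s,100,125,(320,352,180,220));ct,b=blob(t,100,125,(300,335,200,240));print(a,b)
f=lambda st:(st[0]+st[2]/2-.5,st[1]+st[3]/2-.5)
p,r=tri(s,f(a),t,f(b));print('cap mid',p.round(4),r.round(4))
u=[cv2.resize(x['img'][y:y+40,q:q+50],None,fx=8,fy=8,interpolation=cv2.INTER_CUBIC) for x,q,y in ((d0['top'],412,185),(d0['scene'],380,150))]
v=[cv2.resize(x['img'][y:y+35,q:q+70],None,fx=5.7,fy=5.7,interpolation=cv2.INTER_CUBIC) for x,q,y in ((t,235,235),(t,290,225))]
o=np.zeros((520,800,3),np.uint8);o[:320]=np.hstack(u);o[320:320+v[0].shape[0],:v[0].shape[1]]=v[0];o[320:320+v[1].shape[0],400:400+v[1].shape[1]]=v[1]
cv2.imwrite('pics/crop3.png',o[:,:,::-1])
E
```

```text
[275 255  38  35 212] [236 262  13   5  41]
[array([275.8, 287.9]), array([311.9, 255.9]), array([292.1, 273.4])] [array([236. , 264.9]), array([248. , 262.1]), array([241.3, 263.6])]
brush [0.4959 0.289  0.0243] 0.0012
brush [0.4052 0.2495 0.1961] 0.0225
brush [0.4524 0.2702 0.1067] 0.0115
 s@29 [0.4927 0.2915 0.029 ]
 s@29 [0.4836 0.1396 0.029 ]
 s@29 [0.4887 0.2251 0.029 ]
 t@29 [0.4945 0.289  0.029 ]
 t@29 [0.4915 0.2525 0.029 ]
 t@29 [0.4932 0.2729 0.029 ]Traceback (most recent call last):
  File "<stdin>", line 11, in <module>
  File "m.py", line 6, in blob
    i=1+np.argmax(st[1:,4]); return l==i, st[i]
        ~~~~~~~~~^^^^^^^^^^
    return _wrapfunc(a, 'argmax', axis=axis, out=out, **kwds)
    return bound(*args, **kwds)
ValueError: attempt to get argmax of an empty sequence
```

```bash
python3 - <<'E'
from m import *
import pickle
d=pickle.load(open('c1.pkl','rb'));d0=pickle.load(open('c0.pkl','rb'));s,t=d['scene'],d0['top']
ms,a=blob(s,45,80,(265,325,245,300));mt,b=blob(t,45,80,(225,292,240,275))
print(a,b); es,et=ends(ms),ends(mt)
print([e.round(1) for e in es],[e.round(1) for e in et])
for i in range(3):
    p,r=tri(s,es[i],t,et[i]);print('brush',p.round(4),r.round(4))
for e in es: print(' s@29',plane(s,*e,.029).round(4))
for e in et: print(' t@29',plane(t,*e,.029).round(4))
cs,a=blob(s,100,125,(322,352,180,220));ct,b=blob(t,100,125,(300,335,200,240));print(a,b)
f=lambda st:(st[0]+st[2]/2-.5,st[1]+st[3]/2-.5)
p,r=tri(s,f(a),t,f(b));print('cap mid',p.round(4),r.round(4))
u=[cv2.resize(x['img'][y:y+40,q:q+50],None,fx=8,fy=8,interpolation=cv2.INTER_CUBIC) for x,q,y in ((d0['top'],412,185),(d0['scene'],380,150))]
v=[cv2.resize(x['img'][y:y+35,q:q+70],None,fx=5.7,fy=5.7,interpolation=cv2.INTER_CUBIC) for x,q,y in ((t,235,235),(s,310,180))]
o=np.zeros((520,800,3),np.uint8);o[:320]=np.hstack(u);o[320:320+v[0].shape[0],:v[0].shape[1]]=v[0];o[320:320+v[1].shape[0],400:400+v[1].shape[1]]=v[1]
cv2.imwrite('pics/crop3.png',o[:,:,::-1])
E
```

```text
[275 255  38  35 212] [236 253  48  15 125]
[array([275.8, 287.9]), array([311.9, 255.9]), array([292.1, 273.4])] [array([235.8, 265. ]), array([283. , 253.2]), array([253.9, 260.5])]
brush [0.4951 0.2897 0.0257] 0.0011
brush [0.4805 0.145  0.0373] 0.0024
brush [0.4821 0.2342 0.0446] 0.0035
 s@29 [0.4927 0.2915 0.029 ]
 s@29 [0.4836 0.1396 0.029 ]
 s@29 [0.4887 0.2251 0.029 ]
 t@29 [0.4942 0.2897 0.029 ]
 t@29 [0.4854 0.1446 0.029 ]
 t@29 [0.4909 0.2344 0.029 ]Traceback (most recent call last):
  File "<stdin>", line 11, in <module>
  File "m.py", line 6, in blob
    i=1+np.argmax(st[1:,4]); return l==i, st[i]
        ~~~~~~~~~^^^^^^^^^^
    return _wrapfunc(a, 'argmax', axis=axis, out=out, **kwds)
    return bound(*args, **kwds)
ValueError: attempt to get argmax of an empty sequence
```

```bash
python3 - <<'E'
from m import *
import pickle
d=pickle.load(open('c1.pkl','rb'));d0=pickle.load(open('c0.pkl','rb'));s,t=d['scene'],d0['top']
for c,p in ((s,(336,203)),(t,(318,225))): print(cv2.cvtColor(c['img'],cv2.COLOR_RGB2HSV)[p[1],p[0]-3:p[0]+4].tolist())
cs,a=blob(s,100,130,(322,350,180,220),90,25);ct,b=blob(t,100,130,(300,335,200,240),90,25);print(a,b)
f=lambda st:(st[0]+st[2]/2-.5,st[1]+st[3]/2-.5)
p,r=tri(s,f(a),t,f(b));print('cap mid',p.round(4),r.round(4))
u=[cv2.resize(x['img'][y:y+40,q:q+50],None,fx=8,fy=8,interpolation=cv2.INTER_CUBIC) for x,q,y in ((d0['top'],412,185),(d0['scene'],380,150))]
v=[cv2.resize(x['img'][y:y+35,q:q+70],None,fx=5.7,fy=5.7,interpolation=cv2.INTER_CUBIC) for x,q,y in ((t,235,235),(s,310,180))]
o=np.zeros((520,800,3),np.uint8);o[:320]=np.hstack(u);o[320:320+v[0].shape[0],:v[0].shape[1]]=v[0];o[320:320+v[1].shape[0],400:400+v[1].shape[1]]=v[1]
cv2.imwrite('pics/crop3.png',o[:,:,::-1])
E
```

```text
[[123, 46, 112], [125, 46, 112], [123, 44, 111], [124, 47, 113], [124, 47, 114], [125, 45, 113], [126, 44, 111]]
[[109, 146, 138], [109, 149, 142], [109, 148, 145], [109, 148, 148], [108, 149, 147], [108, 147, 147], [109, 144, 145]]
[341 191   2   4   4] [310 210  17  20 219]
cap mid [0.4571 0.0397 0.2263] 0.0104
```

View pics/crop3.png

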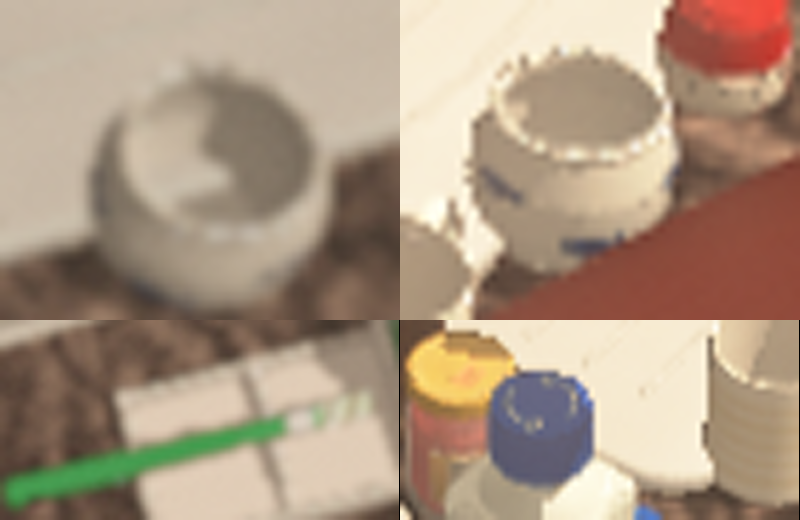

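```bash
python3 - <<'E'
from m import *
import pickle
d=pickle.load(open('c1.pkl','rb'));d0=pickle.load(open('c0.pkl','rb'));s,t=d['scene'],d0['top']
p,r=tri(d0['scene'],(401.6,162.3),t,(438.6,203.5));print('pot mouth',p,r,plane(t,438.6,203.5,.075),plane(s,401.6,162.3,.075))
cs,a=blob(s,105,132,(322,350,180,216),38,25);ct,b=blob(t,100,130,(300,335,200,240),90,25);print(a,b)
f=lambda st:(st[0]+st[2]/2-.5,st[1]+st[3]/2-.5)
for q in (f(a),(334.7,198.5)):
  p,r=tri(s,q,t,f(b));print('cap mid',p.round(4),r.round(4), plane(s,*q,.1835),plane(t,*f(b),.1835))
E
```

```text
pot mouth [ 0.4688543  -0.35390602  0.07678528] 0.0004083885953365097 [ 0.4698651  -0.35468977  0.075     ] [ 0.46961822 -0.35597385  0.075     ]
[326 189  18  19 258] [310 210  17  20 219]
cap mid [0.4815 0.0332 0.1849] 0.003 [0.48065786 0.03224153 0.1835    ] [0.48388208 0.03313866 0.1835    ]
cap mid [0.4817 0.0328 0.1831] 0.0043 [0.47895097 0.03363058 0.1835    ] [0.48388208 0.03313866 0.1835    ]
```

The pot mouth is at (0.469, -0.354, 0.077), against 0.075 given. The cap's middle is at (0.482, 0.033, 0.184), against 0.1835. The brush tail is at (0.494, 0.290, 0.026–0.029). The tail-to-cap distance is 257 mm, against 259 mm given, so it's all consistent. The grip point is (0.491, 0.240).

Call:
step_arm(targets=[{"travel":[0.095,0.75,-0.1],"angular":[0,0,-0.015],"gripper":0.6},{"travel":[0.095,0.75,-0.1],"angular":[0,0,-0.015],"gripper":0.6},{"travel":[0.095,0.75,-0.1],"angular":[0,0,-0.015],"gripper":0.6},{"travel":[0.095,0.75,-0.1],"angular":[0,0,-0.015],"gripper":0.6},{"travel":[0.095,0.75,-0.1],"angular":[0,0,-0.015],"gripper":0.6},{"travel":[0.095,0.75,-0.1],"angular":[0,0,-0.015],"gripper":0.6},{"travel":[0.095,0.75,-0.1],"angular":[0,0,-0.015],"gripper":0.6},{"travel":[0.095,0.75,-0.1],"angular":[0,0,-0.015],"gripper":0.6},{"travel":[0.095,0.75,-0.1],"angular":[0,0,-0.015],"gripper":0.6},{"travel":[0.095,0.75,-0.1],"angular":[0,0,-0.015],"gripper":0.6}])

```text
t: 3.2
tool_pos: [0.4892, 0.2448, 0.3408]
tool_rot: [-2.273, -2.165, 0.001]
contact_force: [0.4, -1.0, -0.1]
opening: 0.0515
grip_force: 0.0
```

Call:
step_arm(targets=[{"travel":[0,0,0],"angular":[0,0,0],"gripper":0.6},{"travel":[0,0,0],"angular":[0,0,0],"gripper":0.6},{"travel":[0,0,-0.35],"angular":[0,0,0],"gripper":0.6},{"travel":[0,0,-0.35],"angular":[0,0,0],"gripper":0.6},{"travel":[0,0,-0.35],"angular":[0,0,0],"gripper":0.6},{"travel":[0,0,-0.35],"angular":[0,0,0],"gripper":0.6},{"travel":[0,0,-0.35],"angular":[0,0,0],"gripper":0.6},{"travel":[0,0,-0.35],"angular":[0,0,0],"gripper":0.6},{"travel":[0,0,-0.35],"angular":[0,0,0],"gripper":0.6}])

```text
t: 4.1
tool_pos: [0.4932, 0.2392, 0.1355]
tool_rot: [2.283, 2.155, 0.007]
contact_force: [0.3, 0.3, 0.4]
opening: 0.0516
grip_force: 0.0
```

Call:
step_arm(targets=[{"travel":[0,0,-0.08],"angular":[0,0,0],"gripper":0.6},{"travel":[0,0,-0.14],"angular":[0,0,0],"gripper":0.6},{"travel":[0,0,-0.18],"angular":[0,0,0],"gripper":0.6},{"travel":[0,0,-0.2],"angular":[0,0,0],"gripper":0.6},{"travel":[0,0,-0.2],"angular":[0,0,0],"gripper":0.6},{"travel":[0,0,-0.2],"angular":[0,0,0],"gripper":0.6}])

```text
t: 4.7
tool_pos: [0.4934, 0.2399, 0.0148]
tool_rot: [2.282, 2.156, 0.006]
contact_force: [0.2, 0.4, -0.2]
opening: 0.0511
grip_force: 0.0
```

```bash
python3 - <<'E'
from h import *
o=ctrl.get_obs();print(o['tool_pos'],o['tool_rot'],o['contact_force'])
c=ctrl.get_image('scene');t=ctrl.get_image('top')
a=cv2.resize(c['img'][230:320,240:340],None,fx=4,fy=4,interpolation=cv2.INTER_CUBIC)
b=cv2.resize(t['img'][210:300,210:310],None,fx=4,fy=4,interpolation=cv2.INTER_CUBIC)
cv2.imwrite('pics/crop4.png',np.hstack([a,b])[:,:,::-1])
E
```

```text
[0.49337722 0.23988454 0.01480006] [2.28237608 2.15601175 0.00625469] [ 0.16617274  0.43977836 -0.24845734]
```

View pics/crop4.png

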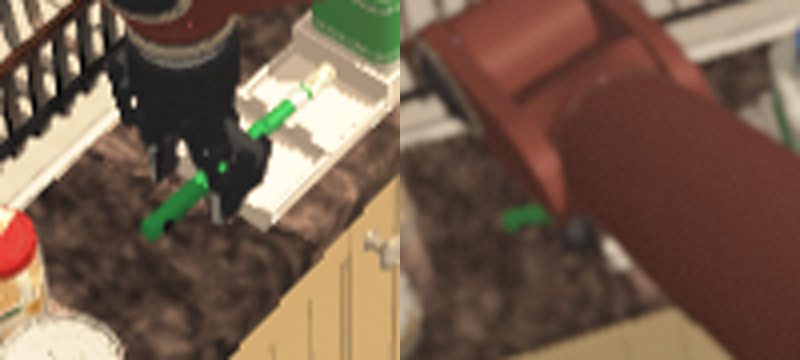

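The image shows the fingers straddling the handle, with the far finger at crop (165,165) and the near one at (235,170), and the tail visible behind them. I'll lower 4 mm and grip.

Call:
step_arm(targets=[{"travel":[-0.002,0,-0.006],"angular":[0,0,0],"gripper":0.6},{"travel":[-0.002,0,-0.006],"angular":[0,0,0],"gripper":0},{"travel":[-0.002,0,-0.006],"angular":[0,0,0],"gripper":0},{"travel":[-0.002,0,-0.006],"angular":[0,0,0],"gripper":0},{"travel":[-0.002,0,-0.006],"angular":[0,0,0],"gripper":0},{"travel":[-0.002,0,-0.006],"angular":[0,0,0],"gripper":0},{"travel":[-0.002,0,-0.006],"angular":[0,0,0],"gripper":0},{"travel":[-0.002,0,-0.006],"angular":[0,0,0],"gripper":0}], squeeze=45)

```text
t: 5.6
tool_pos: [0.4899, 0.2393, 0.0086]
tool_rot: [-2.284, -2.157, 0.0]
contact_force: [-1.5, -0.0, 3.4]
opening: 0.0133
grip_force: 45.4
```

Gripped at 13.3 mm, so it's the handle. Lift next.

Call:
step_arm(targets=[{"travel":[0,0,0.04],"angular":[0,0,0],"gripper":0},{"travel":[0,0,0.1],"angular":[0,0,0],"gripper":0},{"travel":[0,0,0.18],"angular":[0,0,0],"gripper":0},{"travel":[0,0,0.26],"angular":[0,0,0],"gripper":0},{"travel":[0,0,0.34],"angular":[0,0,0],"gripper":0},{"travel":[0,0,0.42],"angular":[0,0,0],"gripper":0},{"travel":[0,0,0.5],"angular":[0,0,0],"gripper":0},{"travel":[0,0,0.56],"angular":[0,0,0],"gripper":0},{"travel":[0,0,0.6],"angular":[0,0,0],"gripper":0},{"travel":[0,0,0.6],"angular":[0,0,0],"gripper":0}])

```text
t: 6.6
tool_pos: [0.4914, 0.2396, 0.3734]
tool_rot: [2.281, 2.155, 0.012]
contact_force: [0.3, -0.9, -0.2]
opening: 0.0135
grip_force: 45.0
```

Call:
step_arm(targets=[{"travel":[-0.025,-0.06,0],"angular":[0,0,0],"gripper":0},{"travel":[-0.025,-0.12,0],"angular":[0,0,0],"gripper":0},{"travel":[-0.025,-0.2,0],"angular":[0,0,0],"gripper":0},{"travel":[-0.025,-0.28,0],"angular":[0,0,0],"gripper":0},{"travel":[-0.025,-0.36,0],"angular":[0,0,0],"gripper":0},{"travel":[-0.025,-0.44,0],"angular":[0,0,0],"gripper":0},{"travel":[-0.025,-0.52,0],"angular":[0,0,0],"gripper":0},{"travel":[-0.025,-0.6,0],"angular":[0,0,0],"gripper":0},{"travel":[-0.025,-0.68,0],"angular":[0,0,0],"gripper":0},{"travel":[-0.025,-0.76,0],"angular":[0,0,0],"gripper":0}])

```text
t: 7.6
tool_pos: [0.4742, -0.2186, 0.366]
tool_rot: [-2.282, -2.155, 0.001]
contact_force: [1.1, 0.2, -0.5]
opening: 0.0132
grip_force: 45.0
```

Call:
step_arm(targets=[{"travel":[0,-0.02,0],"angular":[0.1,-0.005,0],"gripper":0},{"travel":[0,-0.04,0],"angular":[0.25,-0.014,0],"gripper":0},{"travel":[0,-0.057,0],"angular":[0.4,-0.022,0],"gripper":0},{"travel":[0,-0.057,0],"angular":[0.55,-0.03,0],"gripper":0},{"travel":[0,-0.057,0],"angular":[0.7,-0.038,0],"gripper":0},{"travel":[0,-0.057,0],"angular":[0.85,-0.046,0],"gripper":0},{"travel":[0,-0.057,0],"angular":[0.95,-0.051,0],"gripper":0},{"travel":[0,-0.057,0],"angular":[1.0,-0.054,0],"gripper":0},{"travel":[0,-0.057,0],"angular":[1.0,-0.054,0],"gripper":0},{"travel":[0,-0.057,0],"angular":[1.0,-0.054,0],"gripper":0}])

```text
t: 8.6
tool_pos: [0.475, -0.2507, 0.368]
tool_rot: [-1.815, -1.715, -0.75]
contact_force: [0.4, -0.6, -1.0]
opening: 0.0128
grip_force: 45.0
```

```bash
python3 - <<'E'
from m import *
from scipy.spatial.transform import Rotation as Ro
o=ctrl.get_obs();print(o['t'],o['q'].round(2),o['tool_pos'],o['opening'],o['grip_force'])
R=Ro.from_rotvec(o['tool_rot']).as_matrix();print(R.round(3))
c=ctrl.get_image('scene');t=ctrl.get_image('top');save(c,'s5.png')
# predicted tip
h=-R[:,0] if R[:,0][2]>0 else R[:,0]
tip=o['tool_pos']+.149*h-.020*R[:,2];print('h',h.round(3),'tip',tip.round(4),proj(c,tip),proj(t,tip))
u,v=proj(c,tip).astype(int);U,V=proj(t,tip).astype(int)
f=lambda I,u,v:cv2.resize(I['img'][max(0,v-50):max(0,v-50)+100,u-50:u+50],None,fx=4,fy=4,interpolation=cv2.INTER_CUBIC)
cv2.imwrite('pics/crop5.png',np.hstack([f(c,u,v),f(t,U,V)])[:,:,::-1])
E
```

```text
8.6 [-0.88  0.07  1.5   0.59  2.12 -0.66] [ 0.47499439 -0.25071858  0.36802811] 0.01282058972945266 44.99508440494537
[[ 0.041  0.998  0.038]
 [ 0.705 -0.056  0.707]
 [ 0.708 -0.002 -0.707]]
h [-0.041 -0.705 -0.708] tip [ 0.4681 -0.37    0.2767] [410.94240001 110.77029373] [459.07289916 166.4793523 ]
```

View pics/crop5.png

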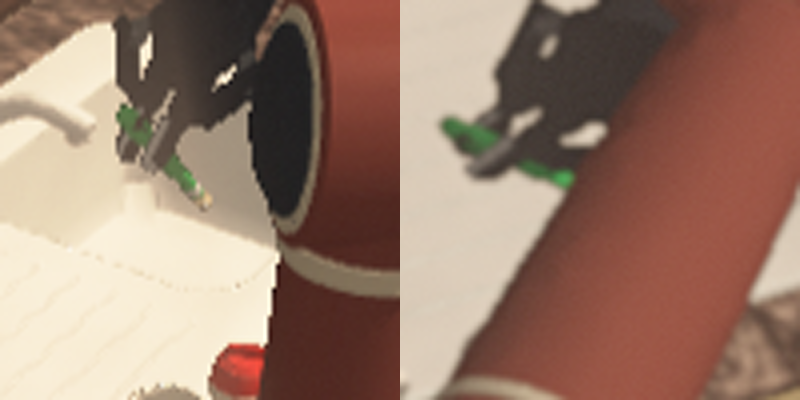

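The image shows the bristle tip at crop (205,203), where the prediction is (200,200), so the brush is held as assumed. Descend into the pot.

Call:
step_arm(targets=[{"travel":[0,0,-0.06],"angular":[0,0,0],"gripper":0},{"travel":[0,0,-0.12],"angular":[0,0,0],"gripper":0},{"travel":[0,0,-0.18],"angular":[0,0,0],"gripper":0},{"travel":[0,0,-0.24],"angular":[0,0,0],"gripper":0},{"travel":[0,0,-0.28],"angular":[0,0,0],"gripper":0},{"travel":[0,0,-0.3],"angular":[0,0,0],"gripper":0},{"travel":[0,0,-0.3],"angular":[0,0,0],"gripper":0}])

```text
t: 9.4
tool_pos: [0.4747, -0.2501, 0.1876]
tool_rot: [-1.814, -1.713, -0.75]
contact_force: [-0.6, 0.6, -0.0]
opening: 0.0135
grip_force: 45.0
```

```bash
python3 - <<'E'
from m import *
from scipy.spatial.transform import Rotation as Ro
o=ctrl.get_obs();R=Ro.from_rotvec(o['tool_rot']).as_matrix()
c=ctrl.get_image('scene');t=ctrl.get_image('top')
tip=o['tool_pos']-.149*R[:,0]*np.sign(R[2,0])-.020*R[:,2];print(tip.round(4),proj(c,tip))
f=lambda I,u,v:cv2.resize(I['img'][v-40:v+40,u-50:u+50],None,fx=4,fy=4,interpolation=cv2.INTER_CUBIC)
cv2.imwrite('pics/crop6.png',np.hstack([f(c,402,162),f(t,438,204)])[:,:,::-1])
E
```

```text
[ 0.4678 -0.3692  0.0961] [404.62690028 155.81356232]
```

View pics/crop6.png

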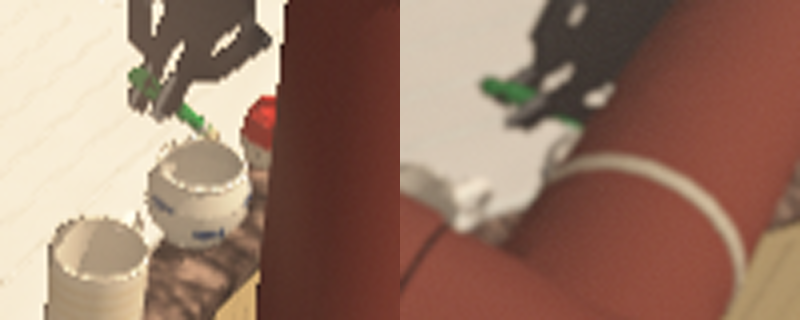

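The tip is at crop (213,136), just above the pot's mouth (160–245, 145–190). The pot still stands in place. I'll go down 54 mm, hold, and come back up.

Call:
step_arm(targets=[{"travel":[0,0,-0.03],"angular":[0,0,0],"gripper":0},{"travel":[0,0,-0.06],"angular":[0,0,0],"gripper":0},{"travel":[0,0,-0.08],"angular":[0,0,0],"gripper":0},{"travel":[0,0,-0.09],"angular":[0,0,0],"gripper":0},{"travel":[0,0,-0.09],"angular":[0,0,0],"gripper":0},{"travel":[0,0,-0.09],"angular":[0,0,0],"gripper":0},{"travel":[0,0,-0.09],"angular":[0,0,0],"gripper":0}])

```text
t: 10.2
tool_pos: [0.4753, -0.2514, 0.1351]
tool_rot: [-1.816, -1.716, -0.751]
contact_force: [-0.9, 0.6, -0.0]
opening: 0.0134
grip_force: 45.0
```

```bash
python3 - <<'E'
from m import *
from scipy.spatial.transform import Rotation as Ro
o=ctrl.get_obs();R=Ro.from_rotvec(o['tool_rot']).as_matrix()
c=ctrl.get_image('scene')
tip=o['tool_pos']-.149*R[:,0]*np.sign(R[2,0])-.020*R[:,2];print(tip.round(4),o['contact_force'],o['tool_pos'])
f=lambda I,u,v:cv2.resize(I['img'][v-30:v+40,u-50:u+40],None,fx=5,fy=5,interpolation=cv2.INTER_CUBIC)
cv2.imwrite('pics/crop7.png',f(c,402,162)[:,:,::-1])
E
```

```text
[ 0.4685 -0.3706  0.0438] [-0.85014205  0.6450138  -0.03867981] [ 0.47527994 -0.25135149  0.13510648]
```

View pics/crop7.png

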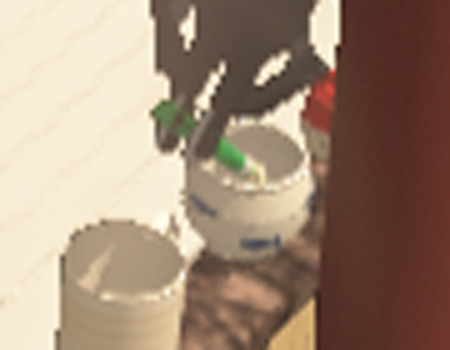

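The tip is inside the pot, 31 mm below the rim, with no contact force. Now retrace.

Call:
step_arm(targets=[{"travel":[0,0,0.04],"angular":[0,0,0],"gripper":0},{"travel":[0,0,0.1],"angular":[0,0,0],"gripper":0},{"travel":[0,0,0.18],"angular":[0,0,0],"gripper":0},{"travel":[0,0,0.26],"angular":[0,0,0],"gripper":0},{"travel":[0,0,0.33],"angular":[0,0,0],"gripper":0},{"travel":[0,0,0.37],"angular":[0,0,0],"gripper":0},{"travel":[0,0,0.39],"angular":[0,0,0],"gripper":0},{"travel":[0,0,0.39],"angular":[0,0,0],"gripper":0}])

```text
t: 11.05
tool_pos: [0.4753, -0.2513, 0.3704]
tool_rot: [-1.817, -1.718, -0.751]
contact_force: [-0.5, -0.6, 0.2]
opening: 0.0135
grip_force: 45.0
```

Call:
step_arm(targets=[{"travel":[0,0.057,0],"angular":[-0.1,0.005,0],"gripper":0},{"travel":[0,0.057,0],"angular":[-0.25,0.014,0],"gripper":0},{"travel":[0,0.057,0],"angular":[-0.4,0.022,0],"gripper":0},{"travel":[0,0.057,0],"angular":[-0.55,0.03,0],"gripper":0},{"travel":[0,0.057,0],"angular":[-0.7,0.038,0],"gripper":0},{"travel":[0,0.057,0],"angular":[-0.85,0.046,0],"gripper":0},{"travel":[0,0.057,0],"angular":[-0.95,0.051,0],"gripper":0},{"travel":[0,0.057,0],"angular":[-1.0,0.054,0],"gripper":0},{"travel":[0,0.057,0],"angular":[-1.0,0.054,0],"gripper":0},{"travel":[0,0.057,0],"angular":[-1.0,0.054,0],"gripper":0}])

```text
t: 12.05
tool_pos: [0.4746, -0.2165, 0.3665]
tool_rot: [-2.281, -2.155, 0.001]
contact_force: [0.1, -0.4, -0.6]
opening: 0.0132
grip_force: 45.0
```

Call:
step_arm(targets=[{"travel":[0.025,0.06,0],"angular":[0,0,0],"gripper":0},{"travel":[0.025,0.14,0],"angular":[0,0,0],"gripper":0},{"travel":[0.025,0.22,0],"angular":[0,0,0],"gripper":0},{"travel":[0.025,0.3,0],"angular":[0,0,0],"gripper":0},{"travel":[0.025,0.38,0],"angular":[0,0,0],"gripper":0},{"travel":[0.025,0.46,0],"angular":[0,0,0],"gripper":0},{"travel":[0.025,0.54,0],"angular":[0,0,0],"gripper":0},{"travel":[0.025,0.62,0],"angular":[0,0,0],"gripper":0},{"travel":[0.025,0.7,0],"angular":[0,0,0],"gripper":0},{"travel":[0.025,0.76,0],"angular":[0,0,0],"gripper":0}])

```text
t: 13.05
tool_pos: [0.4897, 0.2412, 0.3671]
tool_rot: [-2.282, -2.157, 0.003]
contact_force: [0.2, -0.5, -0.6]
opening: 0.0133
grip_force: 45.0
```

Call:
step_arm(targets=[{"travel":[0,0,0],"angular":[0,0,0],"gripper":0},{"travel":[0,0,0],"angular":[0,0,0],"gripper":0},{"travel":[0,0,-0.06],"angular":[0,0,0],"gripper":0},{"travel":[0,0,-0.14],"angular":[0,0,0],"gripper":0},{"travel":[0,0,-0.22],"angular":[0,0,0],"gripper":0},{"travel":[0,0,-0.3],"angular":[0,0,0],"gripper":0},{"travel":[0,0,-0.38],"angular":[0,0,0],"gripper":0},{"travel":[0,0,-0.45],"angular":[0,0,0],"gripper":0},{"travel":[0,0,-0.5],"angular":[0,0,0],"gripper":0},{"travel":[0,0,-0.5],"angular":[0,0,0],"gripper":0}])

```text
t: 14.05
tool_pos: [0.4861, 0.2361, 0.0627]
tool_rot: [-2.283, -2.151, 0.017]
contact_force: [-0.4, 0.2, -0.3]
opening: 0.0132
grip_force: 45.0
```

```bash
python3 - <<'E'
from m import *
from scipy.spatial.transform import Rotation as Ro
for i in range(2):
    c=ctrl.get_image('scene')
    o=ctrl.get_obs();R=Ro.from_rotvec(o['tool_rot']).as_matrix();print(o['tool_pos'].round(4),R[:,0].round(4),R[:,1].round(4),o['contact_force'].round(1))
E
```

```text
[0.4884 0.2371 0.0661] [ 0.0592  0.9982 -0.0022] [ 0.9982 -0.0592 -0.0055] [0.6 0.5 0.5]
[0.4903 0.238  0.0687] [ 5.880e-02  9.983e-01 -3.000e-04] [ 9.983e-01 -5.880e-02 -7.000e-04] [0.4 0.3 0.1]
```

Call:
step_arm(targets=[{"travel":[0,0,-0.03],"angular":[0,0,0],"gripper":0},{"travel":[0,0,-0.055],"angular":[0,0,0],"gripper":0},{"travel":[0,0,-0.075],"angular":[0,0,0],"gripper":0},{"travel":[0,0,-0.09],"angular":[0,0,0],"gripper":0},{"travel":[0,0,-0.097],"angular":[0,0,0],"gripper":0},{"travel":[0,0,-0.099],"angular":[0,0,0],"gripper":0},{"travel":[0,0,-0.099],"angular":[0,0,0],"gripper":0}])

```text
t: 14.85
tool_pos: [0.4902, 0.2393, 0.0093]
tool_rot: [2.283, 2.157, 0.0]
contact_force: [0.8, -0.2, -0.4]
opening: 0.013
grip_force: 45.0
```

```bash
python3 - <<'E'
from m import *
c=ctrl.get_image('scene');o=ctrl.get_obs();print(o['tool_pos'].round(4),o['contact_force'].round(1))
ms,a=blob(c,45,80,(265,325,245,300));es=ends(ms)
print([plane(c,*e,.029).round(4) for e in es])
a=cv2.resize(c['img'][220:310,250:350],None,fx=6,fy=6,interpolation=cv2.INTER_CUBIC)
cv2.imwrite('pics/crop8.png',a[:,:,::-1])
E
```

```text
[0.4904 0.2394 0.0095] [ 0.2  0.3 -0.3]
[array([0.4925, 0.2913, 0.029 ]), array([0.4926, 0.2371, 0.029 ]), array([0.4925, 0.2669, 0.029 ])]
```

View pics/crop8.png

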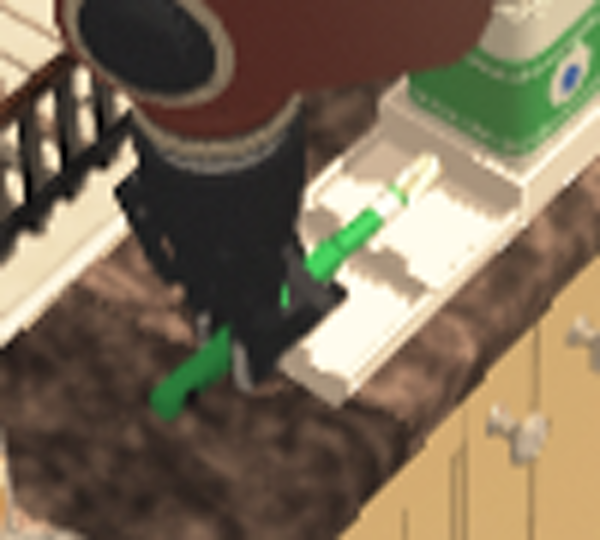

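The brush is back in the tray. Its tail reprojects to (0.4925, 0.2913), the same as at the start. Release and rise.

Call:
step_arm(targets=[{"travel":[0,0,-0.001],"angular":[0,0,0],"gripper":0.6},{"travel":[0,0,-0.001],"angular":[0,0,0],"gripper":0.6},{"travel":[0,0,-0.001],"angular":[0,0,0],"gripper":0.6},{"travel":[0,0,-0.001],"angular":[0,0,0],"gripper":0.6},{"travel":[0,0,-0.001],"angular":[0,0,0],"gripper":0.6},{"travel":[0,0,-0.001],"angular":[0,0,0],"gripper":0.6},{"travel":[0,0,0.05],"angular":[0,0,0],"gripper":0.6},{"travel":[0,0,0.11],"angular":[0,0,0],"gripper":0.8},{"travel":[0,0,0.19],"angular":[0,0,0],"gripper":1},{"travel":[0,0,0.27],"angular":[0,0,0],"gripper":1}])

```text
t: 15.9
tool_pos: [0.4893, 0.239, 0.1721]
tool_rot: [-2.283, -2.157, 0.002]
contact_force: [1.6, -0.5, 0.4]
opening: 0.0853
grip_force: 0.0
```

Call:
step_arm(targets=[{"travel":[0,0,0.08],"angular":[0,0,-0.1],"gripper":1},{"travel":[0,0,0.16],"angular":[0,0,-0.25],"gripper":1},{"travel":[0,0,0.22],"angular":[0,0,-0.4],"gripper":1},{"travel":[0,0,0.23],"angular":[0,0,-0.52],"gripper":1},{"travel":[0,0,0.23],"angular":[0,0,-0.6],"gripper":1},{"travel":[0,0,0.23],"angular":[0,0,-0.6],"gripper":1}])

```text
t: 16.5
tool_pos: [0.4901, 0.2392, 0.3096]
tool_rot: [2.724, 1.565, 0.001]
contact_force: [0.1, -1.2, -0.6]
opening: 0.0852
grip_force: 0.0
```

```bash
python3 - <<'E'
from m import *
c=ctrl.get_image('scene');t=ctrl.get_image('top');o=ctrl.get_obs();print(o['t'],o['q'].round(2),o['tool_pos'].round(4),o['tool_rot'].round(3),o['opening'])
for C,b in ((c,(265,325,245,300)),(t,(225,292,240,275))):
    ms,a=blob(C,45,80,b);es=ends(ms);print(a,[plane(C,*e,.029).round(4) for e in es])
cs,a=blob(c,105,132,(322,350,180,216),38,25);print('cap',a)
E
```

```text
16.6 [ 0.32 -0.17  1.7  -0.    1.61  0.84] [0.4897 0.2391 0.3086] [-2.723e+00 -1.566e+00  1.000e-03] 0.08525818452061364
[275 255  38  35 212] [array([0.4933, 0.2913, 0.029 ]), array([0.4841, 0.1395, 0.029 ]), array([0.4891, 0.2228, 0.029 ])]
[237 255  34  12 103] [array([0.4947, 0.2861, 0.029 ]), array([0.4891, 0.1838, 0.029 ]), array([0.4921, 0.2381, 0.029 ])]
cap [326 189  18  19 287]
```

The brush is released and reads identically in the scene view. Now go above the cap, at about (0.4805, 0.0325), with yaw -30°.

Call:
step_arm(targets=[{"travel":[-0.016,-0.07,0],"angular":[0,0,0],"gripper":1},{"travel":[-0.016,-0.15,0],"angular":[0,0,0],"gripper":1},{"travel":[-0.016,-0.23,0],"angular":[0,0,0],"gripper":1},{"travel":[-0.016,-0.3,0],"angular":[0,0,0],"gripper":1},{"travel":[-0.016,-0.345,0],"angular":[0,0,0],"gripper":1},{"travel":[-0.016,-0.345,-0.05],"angular":[0,0,0],"gripper":1},{"travel":[-0.016,-0.345,-0.09],"angular":[0,0,0],"gripper":1},{"travel":[-0.016,-0.345,-0.12],"angular":[0,0,0],"gripper":1},{"travel":[-0.016,-0.345,-0.12],"angular":[0,0,0],"gripper":1}])

```text
t: 17.5
tool_pos: [0.4782, 0.0322, 0.233]
tool_rot: [-2.72, -1.563, 0.009]
contact_force: [-0.1, 0.3, 0.0]
opening: 0.0858
grip_force: 0.0
```

```bash
python3 - <<'E'
from m import *
c=ctrl.get_image('scene');t=ctrl.get_image('top');o=ctrl.get_obs();print(o['tool_pos'].round(4),o['contact_force'].round(1))
a=cv2.resize(c['img'][150:240,285:385],None,fx=4,fy=4,interpolation=cv2.INTER_CUBIC)
b=cv2.resize(t['img'][175:265,270:370],None,fx=4,fy=4,interpolation=cv2.INTER_CUBIC)
cv2.imwrite('pics/crop9.png',np.hstack([a,b])[:,:,::-1])
E
```

```text
[0.4802 0.0322 0.2369] [0.5 0.4 1.2]
```

View pics/crop9.png

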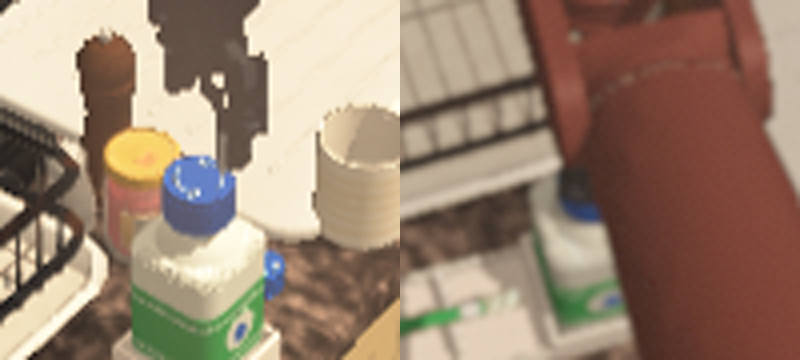

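```bash
python3 - <<'E'
from m import *
import pickle
c=pickle.load(open('c1.pkl','rb'))['scene']
d=np.array([.863,-.505,0])
for P in ([.4802,.0322,.25],np.array([.4802,.0322,.25])-.05*d,np.array([.4802,.0322,.25])+.05*d,[.4805,.0325,.201],[.4805,.0325,.166]): print(((proj(c,P)-[285,150])*4+2).round(0))
E
```

```text
[202. 123.]
[232. 167.]
[173.  82.]
[200. 176.]
[200. 212.]
```

The near fingertip is at crop (235,170), where the prediction is (232,167). The cap top's centre is at (199.5,178), where the prediction is (200,176), so it's well centred. Descend and grip.

Call:
step_arm(targets=[{"travel":[0,0,-0.04],"angular":[0,0,0],"gripper":1},{"travel":[0,0,-0.08],"angular":[0,0,0],"gripper":1},{"travel":[0,0,-0.105],"angular":[0,0,0],"gripper":1},{"travel":[0,0,-0.117],"angular":[0,0,0],"gripper":1},{"travel":[0,0,-0.117],"angular":[0,0,0],"gripper":0.4},{"travel":[0,0,-0.117],"angular":[0,0,0],"gripper":0.4},{"travel":[0,0,-0.117],"angular":[0,0,0],"gripper":0.4},{"travel":[0,0,-0.117],"angular":[0,0,0],"gripper":0.4},{"travel":[0,0,-0.117],"angular":[0,0,0],"gripper":0.4}], squeeze=60)

```text
t: 18.5
tool_pos: [0.4809, 0.0324, 0.1683]
tool_rot: [2.724, 1.565, 0.002]
contact_force: [-1.9, 1.7, 5.0]
opening: 0.0512
grip_force: 61.6
```

Gripped at 51 mm. Push down.

Call:
step_arm(targets=[{"travel":[0,0,-0.003],"angular":[0,0,0],"gripper":0.3},{"travel":[0,0,-0.006],"angular":[0,0,0],"gripper":0.3},{"travel":[0,0,-0.009],"angular":[0,0,0],"gripper":0.3},{"travel":[0,0,-0.009],"angular":[0,0,0],"gripper":0.3},{"travel":[0,0,-0.009],"angular":[0,0,0],"gripper":0.3}])

```text
t: 19.0
tool_pos: [0.4817, 0.0324, 0.1645]
tool_rot: [2.723, 1.564, 0.005]
contact_force: [-4.7, 2.0, 13.0]
opening: 0.0512
grip_force: 62.4
```

Call:
step_arm(targets=[{"travel":[0,0,-0.003],"angular":[0,0,0],"gripper":0.3},{"travel":[0,0,-0.003],"angular":[0,0,0],"gripper":0.3},{"travel":[0,0,-0.003],"angular":[0,0,0.05],"gripper":0.3},{"travel":[0,0,-0.003],"angular":[0,0,0.1],"gripper":0.3},{"travel":[0,0,-0.003],"angular":[0,0,0.15],"gripper":0.3},{"travel":[0,0,-0.003],"angular":[0,0,0.2],"gripper":0.3},{"travel":[0,0,-0.003],"angular":[0,0,0.25],"gripper":0.3}])

```text
t: 19.7
tool_pos: [0.4822, 0.0325, 0.1634]
tool_rot: [2.555, 1.825, 0.007]
contact_force: [-3.7, 3.8, 13.7]
opening: 0.0513
grip_force: 62.5
```

```bash
python3 -c "
from h import *
o=ctrl.get_obs();print({k:np.round(v,3) for k,v in o.items()})"
```

```text
{'t': np.float64(19.7), 'q': array([-8.800e-02, -2.490e-01,  2.008e+00,  1.000e-03,  1.377e+00,
        2.430e-01]), 'dq': array([ 0.002,  0.001, -0.002,  0.004, -0.002, -0.387]), 'effort': array([ -1.502, -18.935, -30.174,  -0.8  ,  -1.212,   0.212]), 'tool_pos': array([0.482, 0.033, 0.163]), 'tool_rot': array([2.555, 1.825, 0.007]), 'contact_force': array([-3.705,  3.767, 13.735]), 'wrist_torque': array([ 0.556,  0.647, -0.074]), 'grip_force': np.float64(62.529), 'opening': np.float64(0.051)}
```

Call:
step_arm(targets=[{"travel":[0,0,-0.001],"angular":[0,0,0.1],"gripper":0.3},{"travel":[0,0,-0.001],"angular":[0,0,0.2],"gripper":0.3},{"travel":[0,0,-0.001],"angular":[0,0,0.3],"gripper":0.3},{"travel":[0,0,-0.001],"angular":[0,0,0.4],"gripper":0.3},{"travel":[0,0,-0.001],"angular":[0,0,0.5],"gripper":0.3},{"travel":[0,0,-0.001],"angular":[0,0,0.6],"gripper":0.3},{"travel":[0,0,-0.001],"angular":[0,0,0.7],"gripper":0.3}])

```text
t: 20.4
tool_pos: [0.4833, 0.0325, 0.1634]
tool_rot: [1.959, 2.448, 0.009]
contact_force: [-0.9, 2.4, 14.2]
opening: 0.0514
grip_force: 62.5
```

Call:
step_arm(targets=[{"travel":[0,0,0],"angular":[0,0,0.1],"gripper":0.3},{"travel":[0,0,0],"angular":[0,0,0.2],"gripper":0.3},{"travel":[0,0,0],"angular":[0,0,0.3],"gripper":0.3},{"travel":[0,0,0],"angular":[0,0,0.4],"gripper":0.3},{"travel":[0,0,0],"angular":[0,0,0.5],"gripper":0.3},{"travel":[0,0,0],"angular":[0,0,0.5],"gripper":0.3}])

```text
t: 21.0
tool_pos: [0.4839, 0.0325, 0.1637]
tool_rot: [1.445, 2.78, 0.008]
contact_force: [0.2, 3.2, 13.3]
opening: 0.0508
grip_force: 62.6
```

```bash
python3 - <<'E'
from h import *
o=ctrl.get_obs();print({k:np.round(v,3) for k,v in o.items() if k in('q','tool_pos','tool_rot','contact_force','wrist_torque')})
c=ctrl.get_image('scene')
a=cv2.resize(c['img'][150:260,275:385],None,fx=5,fy=5,interpolation=cv2.INTER_CUBIC);cv2.imwrite('pics/crop10a.png',a[:,:,::-1])
E
```

```text
{'q': array([-8.700e-02, -2.480e-01,  2.007e+00,  1.000e-03,  1.373e+00,
       -7.000e-01]), 'tool_pos': array([0.484, 0.032, 0.164]), 'tool_rot': array([1.445, 2.78 , 0.008]), 'contact_force': array([ 0.237,  3.205, 13.27 ]), 'wrist_torque': array([0.516, 0.058, 0.026])}
```

Call:
step_arm(targets=[{"travel":[0,0,0.005],"angular":[0,0,0],"gripper":0.3},{"travel":[0,0,0.01],"angular":[0,0,0],"gripper":0.3},{"travel":[0,0,0.015],"angular":[0,0,0],"gripper":0.3},{"travel":[0,0,0.02],"angular":[0,0,0],"gripper":0.3},{"travel":[0,0,0.025],"angular":[0,0,0],"gripper":0.3},{"travel":[0,0,0.025],"angular":[0,0,0],"gripper":0.3}])

```text
t: 21.65
tool_pos: [0.4802, 0.0322, 0.1736]
tool_rot: [-1.451, -2.786, 0.0]
contact_force: [2.1, 0.4, 0.3]
opening: 0.0512
grip_force: 62.4
```

No downward force, so the cap is free. Lift it straight up.

Call:
step_arm(targets=[{"travel":[0,0,0.012],"angular":[0,0,0],"gripper":0.3},{"travel":[0,0,0.026],"angular":[0,0,0],"gripper":0.3},{"travel":[0,0,0.04],"angular":[0,0,0],"gripper":0.3},{"travel":[0,0,0.055],"angular":[0,0,0],"gripper":0.3},{"travel":[0,0,0.07],"angular":[0,0,0],"gripper":0.3},{"travel":[0,0,0.085],"angular":[0,0,0],"gripper":0.3},{"travel":[0,0,0.1],"angular":[0,0,0],"gripper":0.3},{"travel":[0,0,0.113],"angular":[0,0,0],"gripper":0.3},{"travel":[0,0,0.113],"angular":[0,0,0],"gripper":0.3},{"travel":[0,0,0.113],"angular":[0,0,0],"gripper":0.3}])

```text
t: 22.65
tool_pos: [0.4804, 0.0322, 0.2419]
tool_rot: [1.451, 2.786, 0.0]
contact_force: [-0.3, 1.0, -1.3]
opening: 0.0512
grip_force: 62.7
```

```bash
python3 - <<'E'
from m import *
c=ctrl.get_image('scene');o=ctrl.get_obs();print(o['t'],o['tool_pos'].round(4),o['tool_rot'].round(3),o['contact_force'].round(1),o['opening'],o['grip_force'])
ms,a=blob(c,45,80,(265,325,245,300));print('brush',a,[plane(c,*e,.029).round(4) for e in ends(ms)])
cs,a=blob(c,105,132,(315,360,150,210),38,25);print('cap',a)
print('neck proj',((proj(c,[.4805,.0325,.1895])-[265,140])*5).round(), 'rim',((proj(c,[.4805,.0325,.2395])-[265,140])*5).round())
a=cv2.resize(c['img'][140:260,265:425],None,fx=5,fy=5,interpolation=cv2.INTER_CUBIC);cv2.imwrite('pics/crop10.png',a[:,:,::-1])
E
```

```text
22.7 [0.4801 0.0322 0.2414] [-1.45  -2.786  0.   ] [ 0.7 -0.9 -0.7] 0.051011669405755355 62.67676102928817
brush [275 255  38  35 212] [array([0.4936, 0.2912, 0.029 ]), array([0.484 , 0.1395, 0.029 ]), array([0.4893, 0.2239, 0.029 ])]
cap [327 169  18  20 284]
neck proj [348. 283.] rim [349. 216.]
```

View pics/crop10.png

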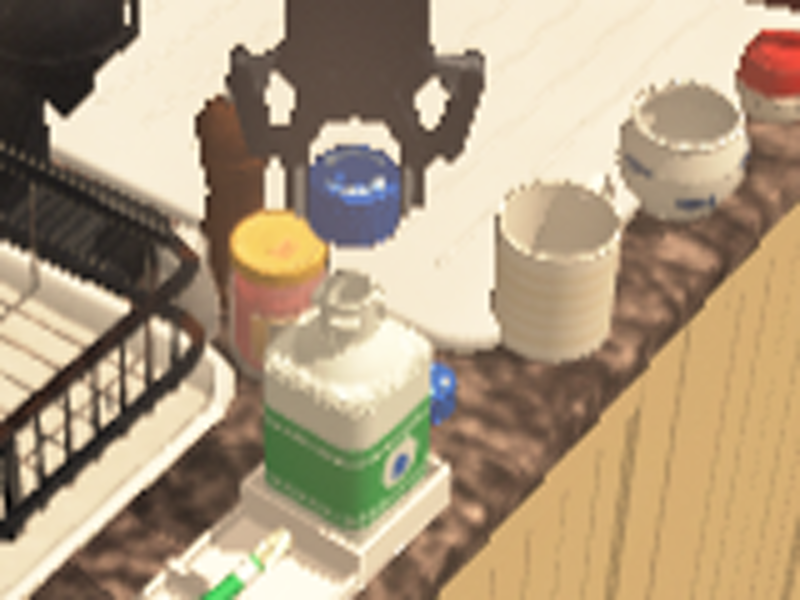

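The cap is held upright with its lower rim at crop (354,225), straight above the open neck at (353,285). The bottle sits in its well, the pot and mug are standing, and the brush is in the tidy. Handing in.

```bash
python3 -c "
from h import *
print(ctrl.finish_job())"
```

```text
the job is handed in; nothing more can be done
None
```

The job is handed in at about 23 s: I dipped the brush about 31 mm below the pot's rim and laid it back in the notches of the tidy. The unlocked cap is held upright about 5 cm above the bottle's open neck, but no verdict came back.

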